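# Close the jar on the spice carousel, bring it to the front and hold it there

### The job

On the revolving spice carousel stands one storage jar whose cap, the one with an upright grip bar, has been left unscrewed. First screw that cap fully tight (clockwise seen from above) without swinging the carousel round, so that nothing spills; then turn the carousel by the wooden handle in its middle until this jar stands right behind the small metal post on the stand's front tongue. Finish while still gripping the middle handle, holding the turntable still there, and leave the things standing round it where they are.

Things in the scene. Friction and masses are not known exactly. Their poses are not given: they have to be found in the camera images.
- front_mark (a point): top centre of the small pale metal post (18 mm diameter, 26 mm high) at the end of the tongue on the fixed foot of the carousel; it marks the carousel's front. It lies 127 mm from the carousel's vertical turning axis, 26 mm above the surface; its x axis points horizontally from the post to the turning axis.
- handle_grip (a point): centre of the upright wooden bar on the turning axis, the carousel's middle handle: 46 mm long (along the point's y axis), 12 mm thick (x axis), 32 mm high, its underside 150 mm and its top 182 mm above the surface, on a 12 mm thick post. It turns with the carousel; the point's -x axis points to the storage jar with the screw cap.
- centre_handle: the same wooden middle handle; its origin is the centre of its underside, 150 mm above the surface, on the turning axis
- cap_grip (a point): centre of the upright steel grip bar on the screw cap of the storage jar (greyish glass, 46 mm diameter, steel cap): bar 42 mm long (point's x axis), 10 mm thick (y axis), 121 to 146 mm above the surface, on the 43 mm wide cap disc whose top is at 122 mm; 78 mm from the carousel's axis. The cap turns about the vertical through this point.
- cap (a joint): how far the cap is unscrewed, rad: 0 is fully tight against its stop, with the bar pointing at the middle handle; growing means unscrewed, anticlockwise seen from above, at most 1.6. It starts 0.7 to 1.2 open. It stays at its height, cannot come off, turns against a friction of 0.05 N m and stays where it is left.
- carousel (a joint): angle of the turntable, rad, about the vertical, anticlockwise seen from above positive; 0 when the storage jar stands at the front, in line with the front post. It starts at -1.4 to -0.6, turns against a friction of 0.1 N m and has no spring or detent.
- honey_jar: bystander: glass jar with a metal lid, 63 mm diameter, 95 mm high; origin at the centre of its underside
- small_tin: bystander: food tin, 58 mm diameter, 72 mm high; origin at the centre of its underside
- stand: the carousel's fixed foot; origin on the turning axis at surface level. The wooden tray above it (232 mm across, top at 30 mm) carries the storage jar and three ordinary spice jars (97 to 106 mm high), fixed to it a quarter turn apart, 78 mm from the axis. A thin wire rail runs round its edge 58 mm above the surface; all on the tray but the middle handle ends below 147 mm.

How it is judged:
By the outcome, as a careful person would: the job done as asked, in the order asked, and still so for the second after the job is handed in, while the arm keeps its last pose, push and grip.
It also fails if it takes over 40 s, if anything falls off the work surface, if the arm or the gripper's body presses on something with over 40 N, if the wrist force passes 120 N, or if a joint passes its speed limit or range.

### The arm

A 6-joint arm with a two-finger parallel gripper is mounted at the origin on a cart in front of the work surface, level with it; the furniture and walls round the work are solid. World frame = base frame: x ahead of the robot, y to its left, z up, the work surface at z = 0. Lengths are in mm, angles in rad, forces in N, time in s.
With the tool pointing down it reaches from about 350 to 775 mm from the base axis. Payload 7.3 kg.
Tool frame: the origin (TCP) lies on the centre line of the jaws, within the pads' length; the fingertips stand 22 mm ahead of it and the grasp point (between the pads) lies 3 mm ahead of it; x points along the fingers, z is the direction in which the jaws open and shut, and the axes are right-handed (so a half turn about x gives the same grasp; the last joint's range is limited). The gripper opens to 92 mm and grips with 3 to 60 N. Pads are 19 mm wide; open, the fingers measure 130 mm over their backs; the gripper's body (75 mm by 190 mm) begins 47 mm behind the grasp point.
Start: joints at [-1.367, 0.342, 1.524, -0, 1.275, -0.146], TCP at [179.945, -493.216, 248.741] pointing down, gripper open.
Joint ranges: [-2.53, 2.53], [-0.77, 2.02], [0.04, 2.7], [-1, 4.14], [0.28, 2.66], [-3.11, 3.11]. Speed limits (rad/s): [2.57, 2.57, 3.14, 3.14, 3.14, 3.14].

### API

Orientations are given as [roll, pitch, yaw] about the fixed x, y, z axes, in that order (R = Rz(yaw) Ry(pitch) Rx(roll)).
In Python, from plant import readout, imaging, bot gives the robot as it stands.
- The arm moves only by the tool arm_command, never from a script. Its argument "plan" is a list of rows, each an object of numbers: "tx", "ty", "tz": the shift along the tool's x, y, z in cm; "wx", "wy", "wz": the turn, a rotation vector about the tool's x, y, z in rad; "jaw": the opening, from -1 (shut) to 1 (fully open). In form: [{"tx": .., "ty": .., "tz": .., "wx": .., "wy": .., "wz": .., "jaw": ..}, ...]. A call has 1 to 20 rows; each row shifts and turns the commanded pose from where the row before left it, along the tool's axes as they then stand; what a row does not reach is not made up. A row lasts 1/10 s, in which the tool goes at most 50 mm and 8.59 degrees, less where a joint would pass 70% of its speed; a pose out of reach is approached as far as the arm can. A call with a gripper value outside its range is refused whole. The fingers move at their own pace and stop on an object; the grip force is fixed at half the most. Time passes only in rows, so rows that do not move let the fingers close. It gives the time, the measured TCP pose, the force and the opening at its end, in the units of the state.
- readout.get_obs(): the state, without advancing time (a new reading comes with each control period).
- imaging.capture(name): name is "scene" or "top"; returns the picture (384x512x3 uint8, blue, green, red); there is no depth.
- imaging.get_calibration(name): a dict with "fx", "fy", "cx", "cy" (pixels), "dist" ([k1, k2, p1, p2, k3] as OpenCV has them; the pictures are not rectified), "position" and "rotation" of the camera in the world. Camera axes: x right, y up, looking along -z (the intrinsics and any distortion apply to the point x, -y, -z); pixel columns grow to the right and rows downward; lengths in mm; the calibration is good to about 2 mm. A picture is of the moment at which its call begins. get_calibration takes no time and is no camera call.
- bot.close_job(): hands the job in, once; it reports no verdict.
The state is a dict: "time": time; "joint_positions": joint angles; "dq": joint speeds; "tau": joint torques, N m; "tool_pos": TCP position; "tcp_rot": TCP orientation; "contact_force": force on the tool from outside, world axes, zero at the start; "moment": the same for the moment, N m; "grip_width": finger opening in mm.
Only numpy, scipy, OpenCV 4.12 (cv2) and the standard library are available. Lean on these libraries where they do the work, as an engineer would, in place of code of your own. Each camera call takes 0.05 s, during which the arm holds its last target.

## Working session

There is one attempt and no reset: what is moved stays moved. The work goes in short steps, Python scripts to look and compute and a tool call to move; the robot and the scene stay as the last step left them, time stands still between calls to the robot, and variables do not carry over. Pictures are saved under pics/ and viewed, and the job is handed in when it is done.

Besides the shell and the picture viewer there is one more tool, called by a JSON object that holds its "method" and its "body". arm_command: Moves the arm, as the interface text tells. Its arguments: {"type":"object","properties":{"plan":{"type":"array"}},"required":["plan"]}

```bash
mkdir -p pics; ls; python3 - <<'E'
from plant import readout, imaging, bot
import cv2
print(readout.get_obs())
for n in("scene","top"):
    im=imaging.capture(n);cv2.imwrite(f"pics/{n}0.png",im);print(imaging.get_calibration(n))
E
```

```text
pics
{'time': 0.0, 'joint_positions': array([-1.36699733e+00,  3.42750486e-01,  1.52503316e+00, -1.99969545e-05,
        1.27540388e+00, -1.45980965e-01]), 'dq': array([ 6.66294551e-04, -2.34986950e-04,  1.22056917e-04, -5.11726530e-05,
        4.94626861e-04, -1.30538904e-03]), 'tau': array([-4.17937583e-03, -4.31251431e+01, -2.44222945e+01,  7.14008510e-02,
        5.59939002e-02, -9.72220278e-05]), 'tool_pos': array([ 179.85944111, -492.82227205,  248.02489906]), 'tcp_rot': array([3.00760049, 1.56920134, 1.78658997]), 'contact_force': array([ 0.1415117 , -0.04843232, -0.40068632]), 'moment': array([-0.00882721, -0.01810683,  0.01094708]), 'grip_width': 92.08158403811198}
{'fx': 445.83645607183837, 'fy': 445.83645607183837, 'cx': 252.40166743024702, 'cy': 190.56090732200698, 'dist': array([-0.15915536,  0.        ,  0.        ,  0.        ,  0.        ]), 'position': array([-71.11916784, 703.3811992 , 936.41415873]), 'rotation': array([ 0.87753469, -0.00640919, -2.41572235])}
{'fx': 352.4170458127968, 'fy': 352.4170458127968, 'cx': 250.41982934533792, 'cy': 191.97738243594148, 'dist': array([-0.02637323,  0.        ,  0.        ,  0.        ,  0.        ]), 'position': array([ 369.84506106,   -7.12286524, 1180.49516434]), 'rotation': array([ 0.18854582, -0.01787699, -1.59049055])}
```

View pics/scene0.png

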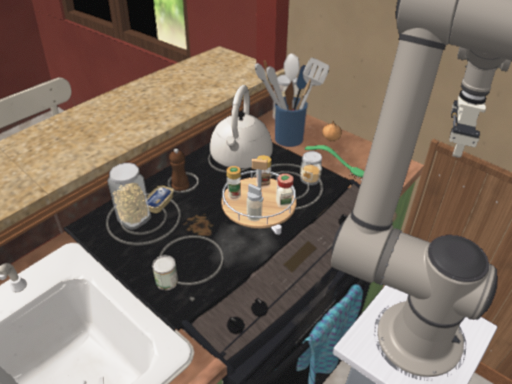

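View pics/top0.png

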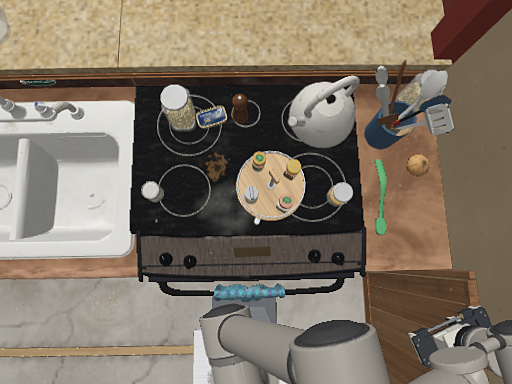

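```bash
cat > h.py <<'E'
import numpy as np, cv2
from scipy.spatial.transform import Rotation as R
from plant import readout, imaging, bot
def cal(n):
    c=imaging.get_calibration(n)
    K=np.array([[c['fx'],0,c['cx']],[0,c['fy'],c['cy']],[0,0,1.]])
    return K,np.array(c['dist']),np.array(c['position']),R.from_euler('xyz',c['rotation']).as_matrix()
def ray(n,uv):
    K,d,p,M=cal(n)
    q=cv2.undistortPoints(np.array(uv,float).reshape(-1,1,2),K,d).reshape(-1,2)
    D=np.c_[q[:,0],-q[:,1],-np.ones(len(q))]@M.T
    return p,D
def onz(n,uv,z):
    p,D=ray(n,uv); return p+D*((z-p[2])/D[:,2])[:,None]
def proj(n,P):
    K,d,p,M=cal(n)
    q=(np.atleast_2d(P)-p)@M; q=q*[1,-1,-1]
    return cv2.projectPoints(q.reshape(-1,1,3),np.zeros(3),np.zeros(3),K,d)[0].reshape(-1,2)
def crop(n,im,x,y,w,h,s,out):
    cv2.imwrite(out,cv2.resize(im[y:y+h,x:x+w],None,fx=s,fy=s,interpolation=cv2.INTER_CUBIC))
E
python3 - <<'E'
from h import *
crop('top',cv2.imread('pics/top0.png'),225,140,140,90,5.7,'pics/topc.png')
crop('s',cv2.imread('pics/scene0.png'),205,140,130,100,6,'pics/scenec.png')
E
```

```text
(no output)
```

View pics/topc.png

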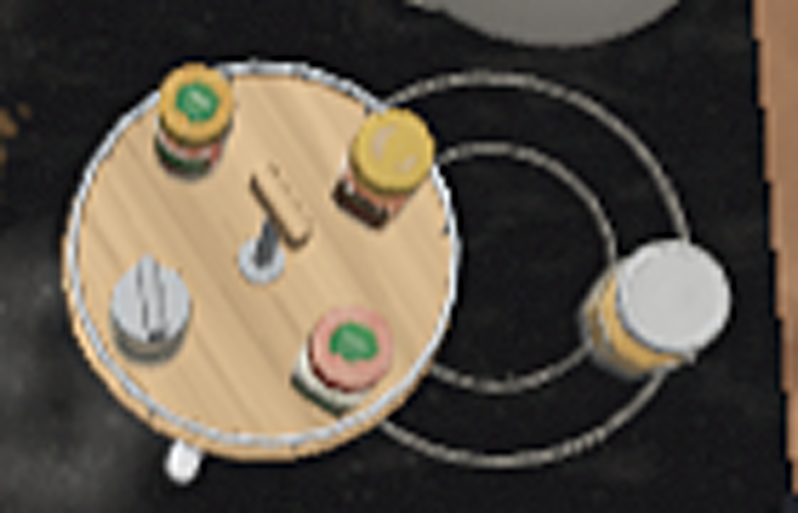

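View pics/scenec.png

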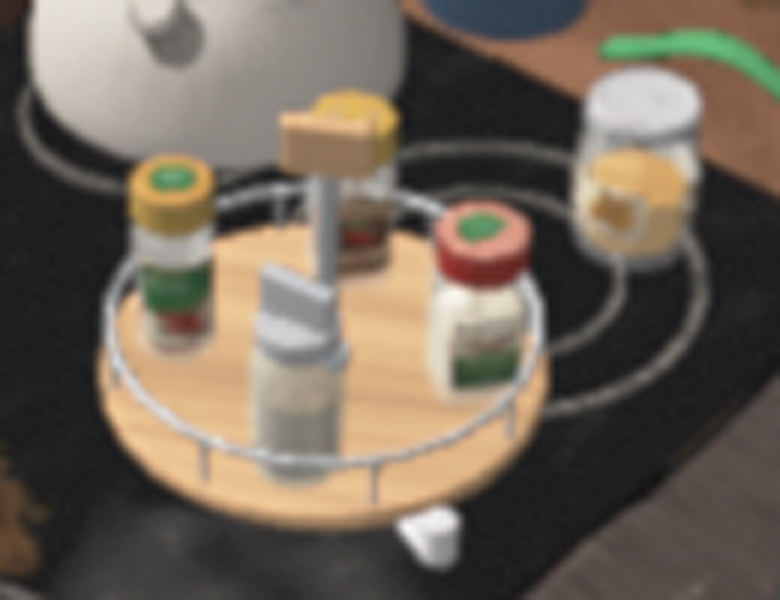

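```bash
python3 - <<'E'
from h import *
T=lambda l:[(225+x/5.7-.4,140+y/5.7-.4) for x,y in l]
S=lambda l:[(205+x/6-.4,140+y/6-.4) for x,y in l]
np.set_printoptions(precision=1,suppress=True)
print('handle ends top',onz('top',T([(262,172),(303,238),(282,204)]),180))
print('handle scene top ends',onz('scene',S([(282,124),(386,132)]),180))
print('bar',onz('top',T([(148,260),(155,337),(151,298)]),146))
print('bar scene', onz('scene',S([(265,270),(335,300)]),146))
print('cap disc',onz('top',T([(150,308)]),122))
print('post',onz('top',T([(184,458)]),26), onz('scene',S([(440,520)]),26))
print('lids',onz('top',T([(196,102),(394,149),(352,345)]),100), onz('scene',S([(172,180),(357,115),(482,228)]),100))
print('honey',onz('top',T([(672,297)]),95),onz('scene',S([(643,100)]),95))
# rail ring
im=cv2.imread('pics/top0.png')
hsv=cv2.cvtColor(im,cv2.COLOR_BGR2HSV)
m=((hsv[...,1]>40)&(hsv[...,2]>110)&(hsv[...,0]<30)).astype(np.uint8)
m[:, :233]=0;m[:,308:]=0;m[:148]=0;m[223:]=0
c=max(cv2.findContours(m,0,2)[0],key=cv2.contourArea)
e=cv2.fitEllipse(cv2.convexHull(c));print(e)
print('tray',onz('top',[e[0]],30))
E
```

```text
handle ends top [[ 625.6  -89.1  180. ]
 [ 590.6 -109.   180. ]
 [ 608.6  -98.8  180. ]]
handle scene top ends [[ 622.4  -81.8  180. ]
 [ 580.9 -110.5  180. ]]
bar [[587.5 -30.3 146. ]
 [546.4 -33.2 146. ]
 [567.1 -31.5 146. ]]
bar scene [[581.7 -24.3 146. ]
 [542.8 -29.6 146. ]]
cap disc [[566.3 -31.4 122. ]]
post [[495.8 -51.5  26. ]] [[488.2 -48.   26. ]]
lids [[ 686.9  -60.   100. ]
 [ 658.2 -169.7  100. ]
 [ 548.  -141.9  100. ]] [[ 705.1  -89.6  100. ]
 [ 671.4 -198.   100. ]
 [ 560.5 -165.8  100. ]]
honey [[ 572.7 -321.4   95. ]] [[ 569.4 -319.1   95. ]]
((271.1738586425781, 182.53695678710938), (65.87979125976562, 67.4533920288086), 9.688823699951172)
tray [[ 620.  -102.1   30. ]]
```

```bash
python3 - <<'E'
from h import *
T=lambda l:[(225+x/5.7-.4,140+y/5.7-.4) for x,y in l]
S=lambda l:[(205+x/6-.4,140+y/6-.4) for x,y in l]
np.set_printoptions(precision=1,suppress=True)
t=T([(196,102),(394,149),(352,345),(184,455),(151,298),(282,204),(672,297)]); s=S([(172,180),(357,115),(482,228),(440,516),(300,285),(334,128),(643,100)])
p1,D1=ray('top',t);p2,D2=ray('scene',s)
for n,a,b in zip(['l1','l2','l3','post','bar','handle','honey'],D1,D2):
    k=np.linalg.lstsq(np.c_[a,-b],p2-p1,rcond=None)[0]
    A=p1+a*k[0];B=p2+b*k[1];print(n,(A+B)/2,A-B)
E
```

```text
l1 [676.6 -59.  131.9] [1.7 1.2 0.4]
l2 [ 648.7 -166.7  128.1] [3.9 2.6 0.6]
l3 [ 542.9 -139.5  124.8] [2.  1.3 0.2]
post [495.7 -53.2  20.6] [4.7 3.  0.4]
bar [567.6 -32.1 140.1] [1.3 0.9 0.2]
handle [ 607.9 -100.4  175.2] [3.5 2.3 0.6]
honey [ 572.6 -322.8   91.7] [1.4 0.9 0. ]
```

```bash
python3 - <<'E'
from h import *
np.set_printoptions(precision=3,suppress=True)
for z in (0,60,120,250,300):
    print(z,onz('top',[(322,148),(305,105),(355,82),(347,80),(318,103)],z)[:,:2].tolist())
for z in (0,60,120,200,250,300): print(z,onz('scene',[(240,125),(241,90),(252,180),(271,160)],z)[:,:2].tolist())
o=readout.get_obs();M=R.from_euler('xyz',o['tcp_rot']).as_matrix();print(M)
crop('t',cv2.imread('pics/top0.png'),220,65,180,130,4.4,'pics/k1.png')
crop('t',cv2.imread('pics/scene0.png'),180,60,180,130,4.4,'pics/k2.png')
E
```

```text
0 [[747.8113630285025, -287.19876712910855], [910.039441301918, -235.3430117866049], [998.9088716157707, -424.25076328049346], [1007.0364566562282, -395.22382081230546], [917.3416614348228, -282.8407148180837]]
60 [[728.6007988489097, -272.9635930925995], [882.5834518207776, -223.74346508219884], [966.9359929682, -403.04976675060755], [974.650484319536, -375.4981514169147], [889.5145283681691, -268.82704371234496]]
120 [[709.390234669317, -258.7284190560905], [855.1274623396371, -212.14391837779274], [934.9631143206293, -381.84877022072175], [942.2645119828437, -355.77248202152396], [861.6873953015153, -254.8133726066062]]
250 [[667.7673456135326, -227.8855419769876], [795.6394851304993, -187.01156718491293], [865.6885439175595, -335.9132777393023], [872.0949052533438, -313.033531664844], [801.3952736570986, -224.45041854417227]]
300 [[651.7585421305387, -216.02289694656343], [772.7594938962156, -177.34527826457452], [839.0444783779174, -318.2457806310641], [845.106594972767, -296.5954738353518], [778.2059961015539, -212.77235928939]]
0 [[982.5410748270771, -417.9568337333659], [1187
[... 336 characters left out ...]
1026.401396499744, -472.8114496002373], [610.486138754931, -70.71595666558017], [633.3305642318646, -185.88950366572408]]
200 [[757.4995730829671, -178.46066155631945], [918.8559256023774, -357.556941948039], [543.6959882595177, 5.137422171122694], [564.3019003316793, -98.75032869047163]]
250 [[701.2391976469398, -118.58661851205795], [851.6400062915233, -285.5228746654152], [501.9521441998845, 52.54578394406178], [521.1589853940635, -44.2883443309388]]
300 [[644.9788222109124, -58.71257546779634], [784.4240869806691, -213.48880738279138], [460.20830014025125, 99.95414571700098], [478.0160704564478, 10.173640028593923]]
[[-0.     0.939  0.343]
 [ 0.001  0.343 -0.939]
 [-1.     0.    -0.001]]
```

View pics/k1.png

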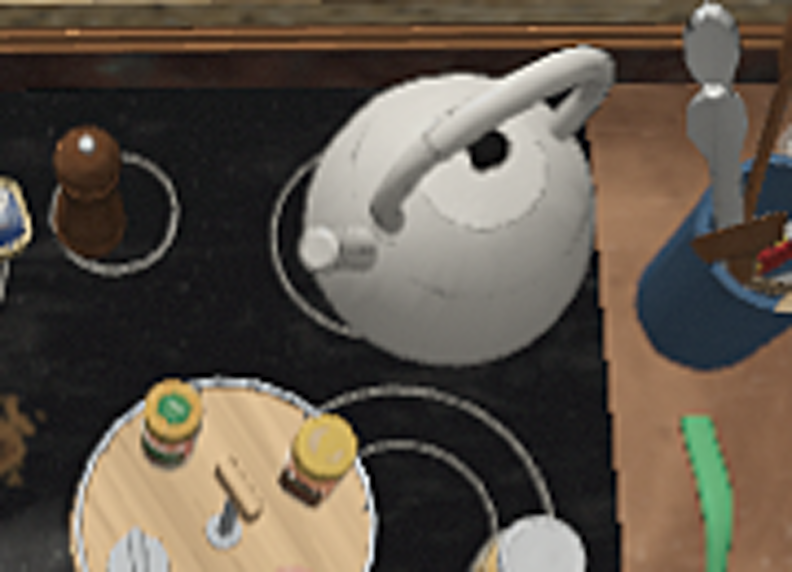

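View pics/k2.png

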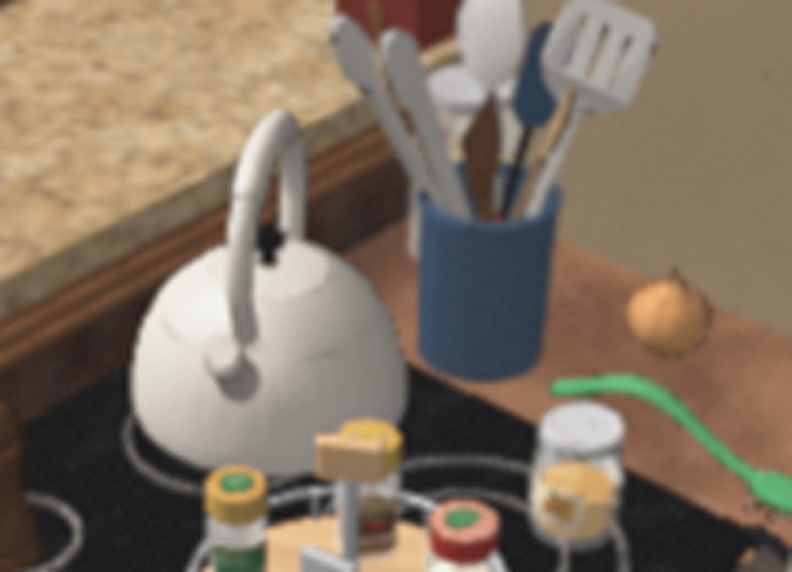

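{"method": "arm_command", "body": {"plan": [{"wx": 0.13, "jaw": 0}, {"wx": 0.13, "jaw": 0}, {"ty": 2.84, "tz": -2.84, "jaw": 0}, {"ty": 2.84, "tz": -2.84, "jaw": 0}, {"ty": 2.84, "tz": -2.84, "jaw": 0}, {"ty": 2.84, "tz": -2.84, "jaw": 0}, {"ty": 2.84, "tz": -2.84, "jaw": 0}, {"ty": 2.84, "tz": -2.84, "jaw": 0}, {"ty": 2.84, "tz": -2.84, "jaw": 0}, {"ty": 2.84, "tz": -2.84, "jaw": 0}, {"ty": 2.84, "tz": -2.84, "jaw": 0}, {"ty": 2.84, "tz": -2.84, "jaw": 0}, {"ty": 2.84, "tz": -2.84, "jaw": 0}, {"ty": 2.84, "tz": -2.84, "jaw": 0}, {"ty": 2.84, "tz": -2.84, "jaw": 0}, {"ty": 2.84, "tz": -2.84, "jaw": 0}, {"ty": 2.84, "tz": -2.84, "jaw": 0}, {"jaw": 0}, {"jaw": 0}]}}

```text
invalid input at $.plan[0]: expected keys tx, ty, tz, wx, wy, wz, jaw
```

{"method": "arm_command", "body": {"plan": [{"tx": 0, "ty": 0, "tz": 0, "wx": 0.13, "wy": 0, "wz": 0, "jaw": 0}, {"tx": 0, "ty": 0, "tz": 0, "wx": 0.13, "wy": 0, "wz": 0, "jaw": 0}, {"tx": 0, "ty": 2.84, "tz": -2.84, "wx": 0, "wy": 0, "wz": 0, "jaw": 0}, {"tx": 0, "ty": 2.84, "tz": -2.84, "wx": 0, "wy": 0, "wz": 0, "jaw": 0}, {"tx": 0, "ty": 2.84, "tz": -2.84, "wx": 0, "wy": 0, "wz": 0, "jaw": 0}, {"tx": 0, "ty": 2.84, "tz": -2.84, "wx": 0, "wy": 0, "wz": 0, "jaw": 0}, {"tx": 0, "ty": 2.84, "tz": -2.84, "wx": 0, "wy": 0, "wz": 0, "jaw": 0}, {"tx": 0, "ty": 2.84, "tz": -2.84, "wx": 0, "wy": 0, "wz": 0, "jaw": 0}, {"tx": 0, "ty": 2.84, "tz": -2.84, "wx": 0, "wy": 0, "wz": 0, "jaw": 0}, {"tx": 0, "ty": 2.84, "tz": -2.84, "wx": 0, "wy": 0, "wz": 0, "jaw": 0}, {"tx": 0, "ty": 2.84, "tz": -2.84, "wx": 0, "wy": 0, "wz": 0, "jaw": 0}, {"tx": 0, "ty": 2.84, "tz": -2.84, "wx": 0, "wy": 0, "wz": 0, "jaw": 0}, {"tx": 0, "ty": 2.84, "tz": -2.84, "wx": 0, "wy": 0, "wz": 0, "jaw": 0}, {"tx": 0, "ty": 2.84, "tz": -2.84, "wx": 0, "wy": 0, "wz": 0, "jaw": 0}, {"tx": 0, "ty": 2.84, "tz": -2.84, "wx": 0, "wy": 0, "wz": 0, "jaw": 0}, {"tx": 0, "ty": 2.84, "tz": -2.84, "wx": 0, "wy": 0, "wz": 0, "jaw": 0}, {"tx": 0, "ty": 2.84, "tz": -2.84, "wx": 0, "wy": 0, "wz": 0, "jaw": 0}, {"tx": 0, "ty": 0, "tz": 0, "wx": 0, "wy": 0, "wz": 0, "jaw": 0}, {"tx": 0, "ty": 0, "tz": 0, "wx": 0, "wy": 0, "wz": 0, "jaw": 0}]}}

```text
time: 2.0
tool_pos: [565.8, -30.1, 247.9]
tcp_rot: [-1.571, 1.569, -3.05]
contact_force: [0.7, -1.0, 0.3]
grip_width: 46.0
```

```bash
cat >> h.py <<'E'
def st():
    o=readout.get_obs();M=R.from_euler('xyz',o['tcp_rot']).as_matrix()
    print('t',o['time'],'pos',o['tool_pos'].round(1),'yaw',np.degrees(np.arctan2(M[1,2],M[0,2])).round(2),'x',M[:,0].round(3),'F',o['contact_force'].round(1),'Mo',o['moment'].round(2),'w',round(o['grip_width'],1),'q',o['joint_positions'].round(2))
E
python3 - <<'E'
from h import *
st()
im=imaging.capture('scene')
P=[[567,-32,146],[608.5,-99.5,182]]
crop('t',im,190,100,150,110,5.3,'pics/a1.png')
im=imaging.capture('top')
crop('t',im,210,110,150,110,5.3,'pics/a2.png')
E
```

```text
t 2.0 pos [565.8 -30.1 247.9] yaw -84.74 x [-0.002 -0.    -1.   ] F [ 0.7 -1.   0.3] Mo [ 0.02  0.06 -0.04] w 46.0 q [-0.19  0.42  1.41 -0.    1.32  1.29]
```

View pics/a1.png

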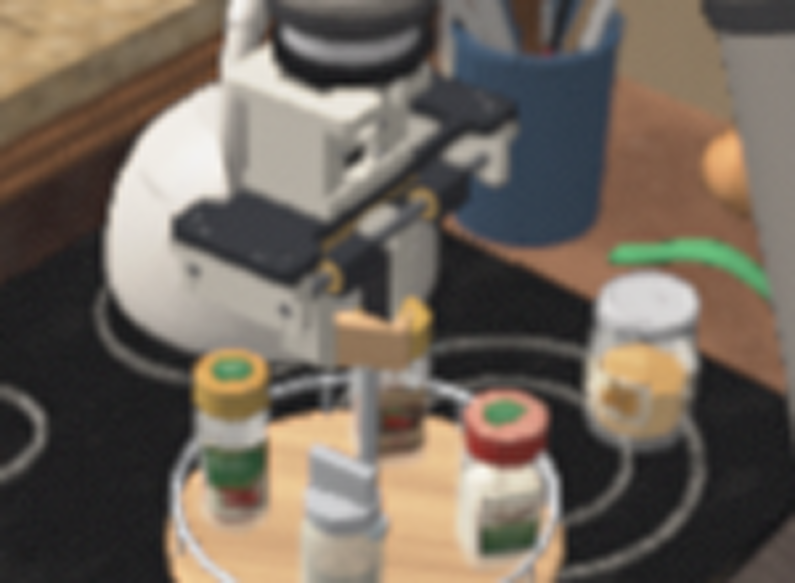

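View pics/a2.png

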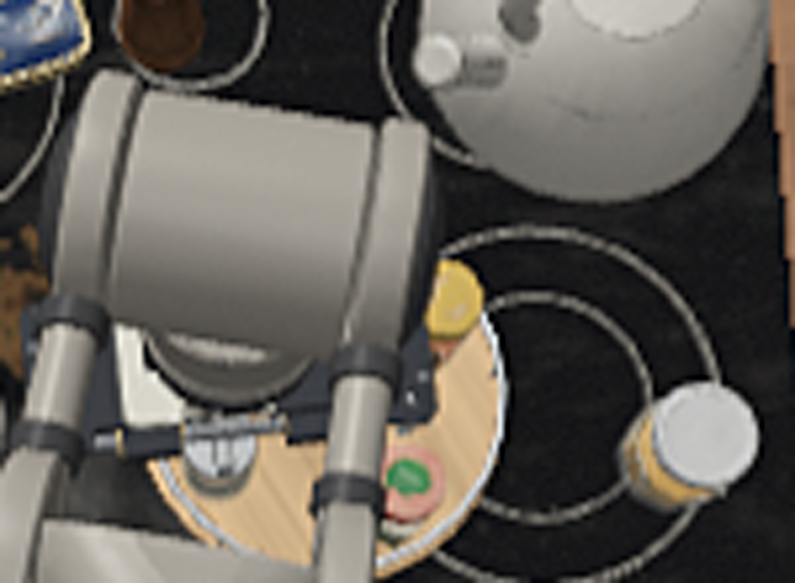

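{"method": "arm_command", "body": {"plan": [{"tx": 2.5, "ty": 0, "tz": 0, "wx": 0, "wy": 0, "wz": 0, "jaw": 0}, {"tx": 2.5, "ty": 0, "tz": 0, "wx": 0, "wy": 0, "wz": 0, "jaw": 0}, {"tx": 2.5, "ty": 0, "tz": 0, "wx": 0, "wy": 0, "wz": 0, "jaw": 0}, {"tx": 1.5, "ty": 0, "tz": 0, "wx": 0, "wy": 0, "wz": 0, "jaw": 0}, {"tx": 1.0, "ty": 0, "tz": 0, "wx": 0, "wy": 0, "wz": 0, "jaw": 0}, {"tx": 0, "ty": 0, "tz": 0, "wx": 0, "wy": 0, "wz": 0, "jaw": 0}, {"tx": 0, "ty": 0, "tz": 0, "wx": 0, "wy": 0, "wz": 0, "jaw": 0}]}}

```text
time: 2.8
tool_pos: [566.2, -31.3, 149.5]
tcp_rot: [1.166, 1.57, -0.316]
contact_force: [0.5, -0.7, 0.5]
grip_width: 46.0
```

```bash
python3 - <<'E'
from h import *
st()
im=imaging.capture('scene')
crop('t',im,190,120,150,110,5.3,'pics/b1.png')
E
```

```text
t 2.8 pos [566.2 -31.3 149.5] yaw -84.9 x [ 0.001 -0.    -1.   ] F [ 0.5 -0.7  0.5] Mo [ 0.04  0.02 -0.08] w 46.0 q [-0.19  0.51  1.55 -0.    1.08  1.29]
```

View pics/b1.png

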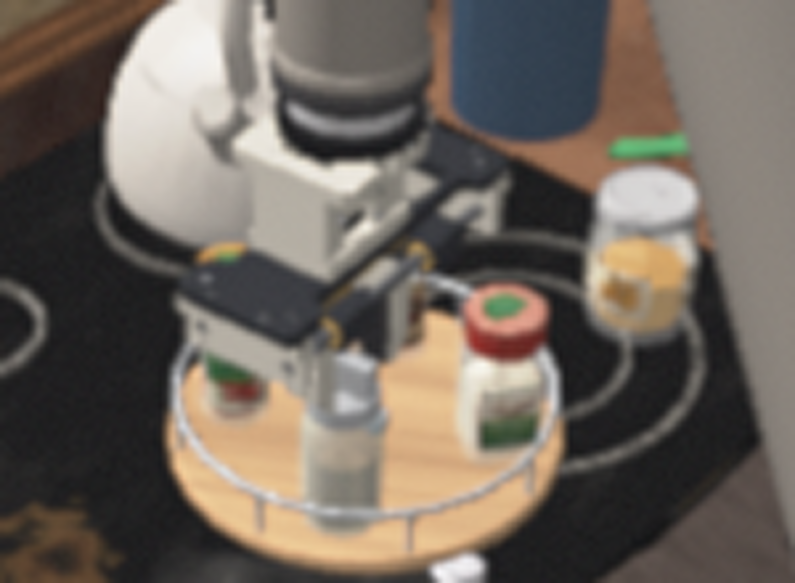

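{"method": "arm_command", "body": {"plan": [{"tx": 0, "ty": 0, "tz": 0, "wx": 0, "wy": 0, "wz": 0, "jaw": -0.5}, {"tx": 0, "ty": 0, "tz": 0, "wx": 0, "wy": 0, "wz": 0, "jaw": -0.6}, {"tx": 0, "ty": 0, "tz": 0, "wx": 0, "wy": 0, "wz": 0, "jaw": -0.65}, {"tx": 0, "ty": 0, "tz": 0, "wx": 0, "wy": 0, "wz": 0, "jaw": -0.7}]}}

```text
time: 3.25
tool_pos: [566.1, -30.7, 148.9]
tcp_rot: [1.013, 1.57, -0.468]
contact_force: [0.5, 0.7, 0.0]
grip_width: 18.3
```

```bash
python3 - <<'E'
from h import *
st()
im=imaging.capture('scene')
crop('t',im,190,120,150,110,5.3,'pics/b2.png')
E
```

```text
t 3.25 pos [566.1 -30.7 148.9] yaw -84.85 x [ 0. -0. -1.] F [0.5 0.7 0. ] Mo [-0.02  0.04 -0.03] w 18.3 q [-0.19  0.51  1.55 -0.    1.08  1.29]
```

View pics/b2.png

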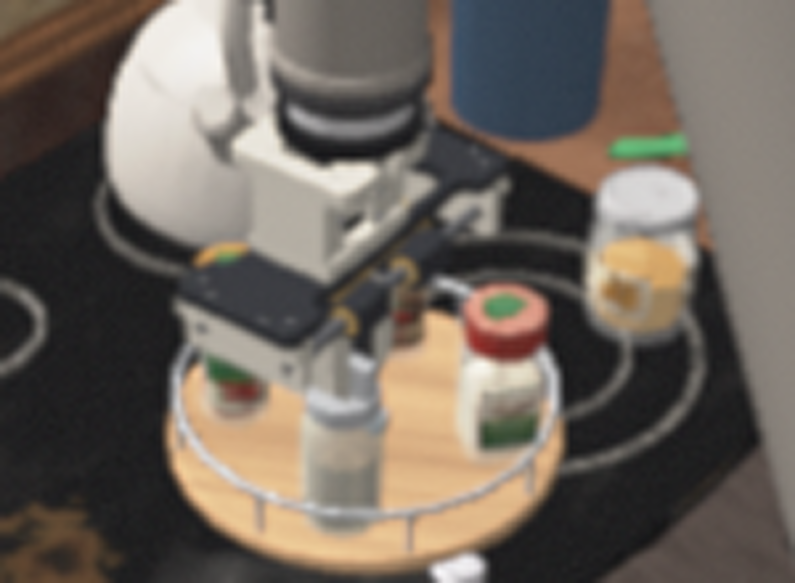

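{"method": "arm_command", "body": {"plan": [{"tx": 0, "ty": 0, "tz": 0, "wx": 0, "wy": 0, "wz": 0, "jaw": -0.73}, {"tx": 0, "ty": 0, "tz": 0, "wx": 0, "wy": 0, "wz": 0, "jaw": -0.73}]}}

```text
time: 3.5
tool_pos: [566.0, -30.7, 148.7]
tcp_rot: [-0.143, 1.571, -1.624]
contact_force: [0.4, 0.8, 1.1]
grip_width: 12.4
```

{"method": "arm_command", "body": {"plan": [{"tx": 0, "ty": 0, "tz": 0, "wx": 0, "wy": 0, "wz": 0, "jaw": -0.77}, {"tx": 0, "ty": 0, "tz": 0, "wx": 0, "wy": 0, "wz": 0, "jaw": -0.77}]}}

```text
time: 3.7
tool_pos: [566.1, -31.2, 148.7]
tcp_rot: [0.178, 1.57, -1.303]
contact_force: [0.4, -2.7, -0.2]
grip_width: 10.7
```

{"method": "arm_command", "body": {"plan": [{"tx": 0, "ty": 0, "tz": 0.05, "wx": 0, "wy": 0, "wz": 0, "jaw": -0.79}, {"tx": 0, "ty": 0, "tz": 0, "wx": 0, "wy": 0, "wz": 0, "jaw": -0.85}, {"tx": 0, "ty": 0, "tz": 0, "wx": 0, "wy": 0, "wz": 0, "jaw": -1}, {"tx": 0, "ty": 0, "tz": 0, "wx": 0, "wy": 0, "wz": 0, "jaw": -1}]}}

```text
time: 4.1
tool_pos: [566.2, -31.3, 148.7]
tcp_rot: [0.953, 1.57, -0.528]
contact_force: [0.2, -1.0, -1.9]
grip_width: 9.7
```

```bash
python3 - <<'E'
from h import *
st()
E
```

```text
t 4.1 pos [566.2 -31.3 148.7] yaw -84.86 x [ 0. -0. -1.] F [ 0.2 -1.  -1.9] Mo [-0.23 -0.22 -0.  ] w 9.7 q [-0.19  0.51  1.55 -0.    1.08  1.29]
```

{"method": "arm_command", "body": {"plan": [{"tx": 0, "ty": 0, "tz": 0, "wx": 0.08, "wy": 0, "wz": 0, "jaw": -1}, {"tx": 0, "ty": 0, "tz": 0, "wx": 0.08, "wy": 0, "wz": 0, "jaw": -1}, {"tx": 0, "ty": 0, "tz": 0, "wx": 0.08, "wy": 0, "wz": 0, "jaw": -1}, {"tx": 0, "ty": 0, "tz": 0, "wx": 0.08, "wy": 0, "wz": 0, "jaw": -1}, {"tx": 0, "ty": 0, "tz": 0, "wx": 0.08, "wy": 0, "wz": 0, "jaw": -1}, {"tx": 0, "ty": 0, "tz": 0, "wx": 0, "wy": 0, "wz": 0, "jaw": -1}]}}

```text
time: 4.7
tool_pos: [565.8, -30.5, 148.7]
tcp_rot: [-2.338, 1.57, 2.063]
contact_force: [-0.6, 2.2, 0.4]
grip_width: 10.1
```

```bash
python3 - <<'E'
from h import *
st()
E
```

```text
t 4.7 pos [565.8 -30.5 148.7] yaw -107.81 x [-0.001  0.001 -1.   ] F [-0.6  2.2  0.4] Mo [ 0.44  0.13 -0.01] w 10.1 q [-0.19  0.51  1.55  0.    1.08  1.69]
```

{"method": "arm_command", "body": {"plan": [{"tx": 0, "ty": 0, "tz": 0, "wx": 0.08, "wy": 0, "wz": 0, "jaw": -1}, {"tx": 0, "ty": 0, "tz": 0, "wx": 0.08, "wy": 0, "wz": 0, "jaw": -1}, {"tx": 0, "ty": 0, "tz": 0, "wx": 0.08, "wy": 0, "wz": 0, "jaw": -1}, {"tx": 0, "ty": 0, "tz": 0, "wx": 0.08, "wy": 0, "wz": 0, "jaw": -1}, {"tx": 0, "ty": 0, "tz": 0, "wx": 0.08, "wy": 0, "wz": 0, "jaw": -1}, {"tx": 0, "ty": 0, "tz": 0, "wx": 0.08, "wy": 0, "wz": 0, "jaw": -1}, {"tx": 0, "ty": 0, "tz": 0, "wx": 0.08, "wy": 0, "wz": 0, "jaw": -1}, {"tx": 0, "ty": 0, "tz": 0, "wx": 0, "wy": 0, "wz": 0, "jaw": -1}]}}

```text
time: 5.5
tool_pos: [565.4, -30.1, 148.7]
tcp_rot: [-1.556, 1.568, 2.287]
contact_force: [-2.1, 5.1, 1.5]
grip_width: 9.8
```

```bash
python3 - <<'E'
from h import *
st()
E
```

```text
t 5.5 pos [565.4 -30.1 148.7] yaw -139.8 x [-0.002  0.002 -1.   ] F [-2.1  5.1  1.5] Mo [ 0.87  0.38 -0.06] w 9.8 q [-0.19  0.51  1.55  0.    1.08  2.25]
```

{"method": "arm_command", "body": {"plan": [{"tx": 0, "ty": -0.1, "tz": 0, "wx": 0.05, "wy": 0, "wz": 0, "jaw": -1}, {"tx": 0, "ty": 0, "tz": 0, "wx": 0.05, "wy": 0, "wz": 0, "jaw": -1}, {"tx": 0, "ty": 0, "tz": 0, "wx": 0, "wy": 0, "wz": 0, "jaw": -1}]}}

```text
time: 5.8
tool_pos: [565.2, -30.1, 148.7]
tcp_rot: [-1.512, 1.57, 2.232]
contact_force: [-0.4, 1.8, 1.5]
grip_width: 10.0
```

```bash
python3 - <<'E'
from h import *
st()
E
```

```text
t 5.8 pos [565.2 -30.1 148.7] yaw -145.46 x [-0.     0.001 -1.   ] F [-0.4  1.8  1.5] Mo [0.53 0.06 0.  ] w 10.0 q [-0.19  0.51  1.55  0.    1.08  2.35]
```

{"method": "arm_command", "body": {"plan": [{"tx": 0, "ty": 0, "tz": 0, "wx": 0.04, "wy": 0, "wz": 0, "jaw": -1}, {"tx": 0, "ty": 0, "tz": 0, "wx": 0, "wy": 0, "wz": 0, "jaw": -1}]}}

```text
time: 6.0
tool_pos: [565.3, -30.0, 148.7]
tcp_rot: [-1.687, 1.57, 2.018]
contact_force: [0.2, 3.8, 1.0]
grip_width: 9.8
```

```bash
python3 - <<'E'
from h import *
st()
E
```

```text
t 6.0 pos [565.3 -30.  148.7] yaw -147.72 x [-0.     0.001 -1.   ] F [0.2 3.8 1. ] Mo [ 0.76 -0.01  0.13] w 9.8 q [-0.19  0.51  1.55  0.    1.08  2.39]
```

{"method": "arm_command", "body": {"plan": [{"tx": 0, "ty": 0, "tz": 0, "wx": 0.04, "wy": 0, "wz": 0, "jaw": -1}, {"tx": 0, "ty": 0, "tz": 0, "wx": 0, "wy": 0, "wz": 0, "jaw": -1}]}}

```text
time: 6.2
tool_pos: [565.6, -29.8, 148.7]
tcp_rot: [-2.693, 1.57, 0.972]
contact_force: [1.4, 5.3, -0.4]
grip_width: 9.6
```

```bash
python3 - <<'E'
from h import *
st()
im=imaging.capture('scene')
crop('t',im,190,120,150,110,5.3,'pics/b3.png')
E
```

```text
t 6.2 pos [565.6 -29.8 148.7] yaw -150.0 x [ 0.001  0.001 -1.   ] F [ 1.4  5.3 -0.4] Mo [ 0.96 -0.24  0.49] w 9.6 q [-0.19  0.51  1.55  0.    1.08  2.43]
```

View pics/b3.png

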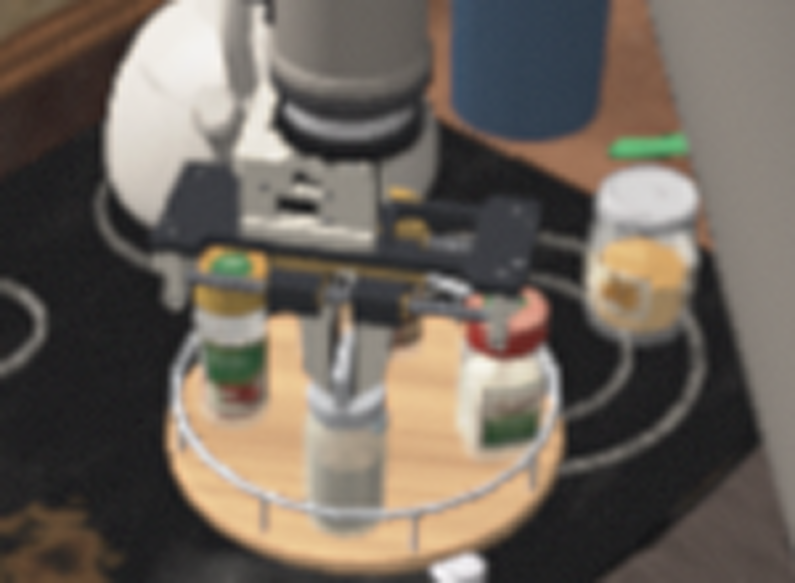

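{"method": "arm_command", "body": {"plan": [{"tx": 0, "ty": 0, "tz": 0, "wx": 0, "wy": 0, "wz": 0, "jaw": -0.3}, {"tx": 0, "ty": 0, "tz": 0, "wx": 0, "wy": 0, "wz": 0, "jaw": 0}, {"tx": 0, "ty": 0, "tz": 0, "wx": 0, "wy": 0, "wz": 0, "jaw": 0}, {"tx": -1.5, "ty": 0, "tz": 0, "wx": 0, "wy": 0, "wz": 0, "jaw": 0}, {"tx": -2.5, "ty": 0, "tz": 0, "wx": 0, "wy": 0, "wz": 0, "jaw": 0}, {"tx": -3, "ty": 0, "tz": 0, "wx": 0, "wy": 0, "wz": 0, "jaw": 0}, {"tx": -3, "ty": 0, "tz": 0, "wx": 0, "wy": 0, "wz": 0, "jaw": 0}]}}

```text
time: 6.95
tool_pos: [565.1, -30.8, 249.6]
tcp_rot: [-0.077, 1.57, -2.698]
contact_force: [0.3, 0.5, 0.3]
grip_width: 45.7
```

```bash
python3 - <<'E'
from h import *
st()
im=imaging.capture('scene');cv2.imwrite('pics/sA.png',im)
crop('t',im,190,120,150,110,5.3,'pics/b4.png')
im=imaging.capture('top');cv2.imwrite('pics/tA.png',im)
crop('t',im,225,130,150,110,5.3,'pics/b5.png')
E
```

```text
t 6.95 pos [565.1 -30.8 249.6] yaw -150.15 x [-0.001 -0.    -1.   ] F [0.3 0.5 0.3] Mo [0.14 0.06 0.01] w 45.7 q [-0.19  0.42  1.41 -0.    1.32  2.43]
```

View pics/b4.png

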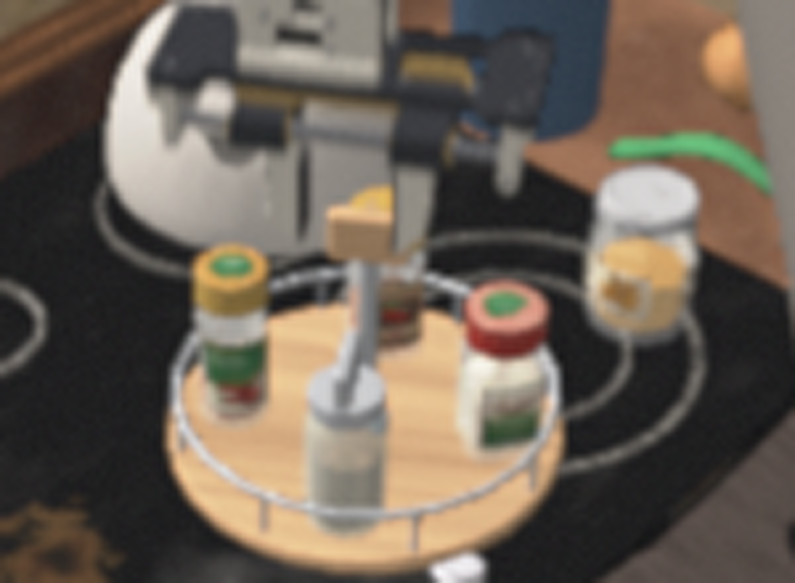

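View pics/b5.png

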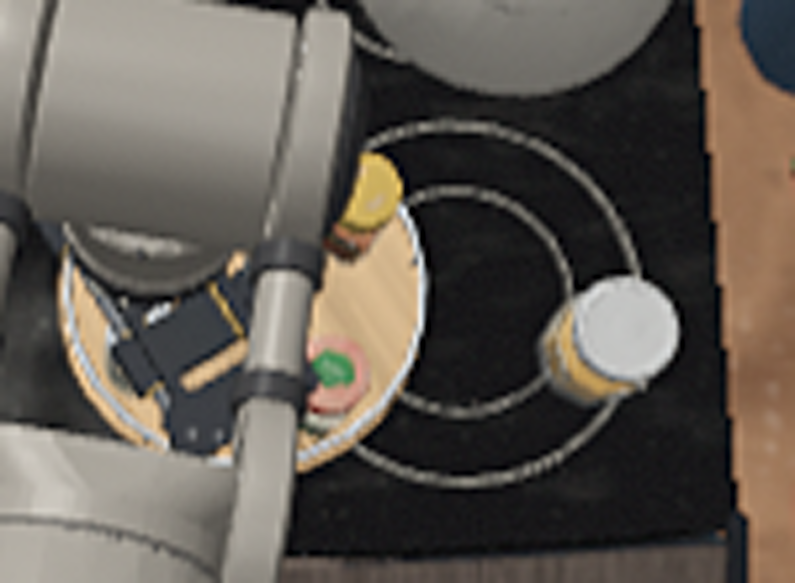

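{"method": "arm_command", "body": {"plan": [{"tx": 0, "ty": 2.63, "tz": -0.09, "wx": 0, "wy": 0, "wz": 0, "jaw": 0}, {"tx": 0, "ty": 2.63, "tz": -0.09, "wx": 0, "wy": 0, "wz": 0, "jaw": 0}, {"tx": 0, "ty": 2.63, "tz": -0.09, "wx": 0, "wy": 0, "wz": 0, "jaw": 0}, {"tx": 0, "ty": 0, "tz": 0, "wx": -0.133, "wy": 0, "wz": 0, "jaw": 0}, {"tx": 0, "ty": 0, "tz": 0, "wx": -0.133, "wy": 0, "wz": 0, "jaw": 0}, {"tx": 0, "ty": 0, "tz": 0, "wx": -0.133, "wy": 0, "wz": 0, "jaw": 0}, {"tx": 0, "ty": 0, "tz": 0, "wx": -0.133, "wy": 0, "wz": 0, "jaw": 0}, {"tx": 0, "ty": 0, "tz": 0, "wx": -0.133, "wy": 0, "wz": 0, "jaw": 0}, {"tx": 0, "ty": 0, "tz": 0, "wx": -0.133, "wy": 0, "wz": 0, "jaw": 0}, {"tx": 0, "ty": 0, "tz": 0, "wx": -0.133, "wy": 0, "wz": 0, "jaw": 0}, {"tx": 0, "ty": 0, "tz": 0, "wx": -0.133, "wy": 0, "wz": 0, "jaw": 0}, {"tx": 0, "ty": 0, "tz": 0, "wx": -0.133, "wy": 0, "wz": 0, "jaw": 0}, {"tx": 0, "ty": 0, "tz": 0, "wx": -0.133, "wy": 0, "wz": 0, "jaw": 0}, {"tx": 0, "ty": 0, "tz": 0, "wx": -0.133, "wy": 0, "wz": 0, "jaw": 0}, {"tx": 0, "ty": 0, "tz": 0, "wx": -0.133, "wy": 0, "wz": 0, "jaw": 0}, {"tx": 0, "ty": 0, "tz": 0, "wx": 0, "wy": 0, "wz": 0, "jaw": 0}]}}

```text
time: 8.65
tool_pos: [606.7, -97.8, 247.8]
tcp_rot: [-2.133, 1.569, 3.127]
contact_force: [-1.1, -0.1, -0.6]
grip_width: 45.7
```

```bash
python3 - <<'E'
from h import *
st()
im=imaging.capture('scene');cv2.imwrite('pics/sB.png',im)
crop('t',im,190,120,150,110,5.3,'pics/c4.png')
E
```

```text
t 8.65 pos [606.7 -97.8 247.8] yaw -58.65 x [-0.001  0.    -1.   ] F [-1.1 -0.1 -0.6] Mo [-0.01  0.01 -0.03] w 45.7 q [-0.28  0.51  1.26 -0.    1.37  0.74]
```

View pics/c4.png

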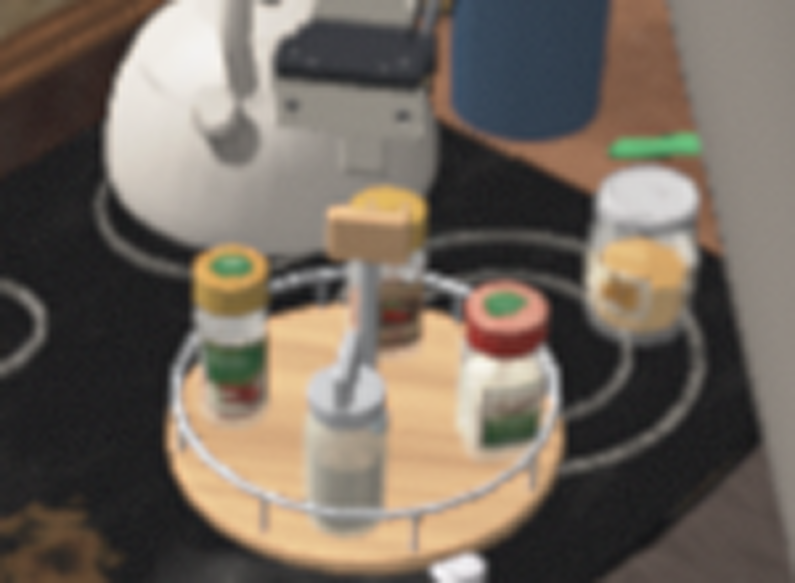

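{"method": "arm_command", "body": {"plan": [{"tx": 2.5, "ty": 0, "tz": 0, "wx": 0, "wy": 0, "wz": 0, "jaw": 0}, {"tx": 2.5, "ty": 0, "tz": 0, "wx": 0, "wy": 0, "wz": 0, "jaw": 0}, {"tx": 1.5, "ty": 0, "tz": 0, "wx": 0, "wy": 0, "wz": 0, "jaw": 0}, {"tx": 1, "ty": 0, "tz": 0, "wx": 0, "wy": 0, "wz": 0, "jaw": 0}, {"tx": 0, "ty": 0, "tz": 0, "wx": 0, "wy": 0, "wz": 0, "jaw": -0.5}, {"tx": 0, "ty": 0, "tz": 0, "wx": 0, "wy": 0, "wz": 0, "jaw": -0.63}, {"tx": 0, "ty": 0, "tz": 0, "wx": 0, "wy": 0, "wz": 0, "jaw": -0.68}, {"tx": 0, "ty": 0, "tz": 0, "wx": 0, "wy": 0, "wz": 0, "jaw": -0.68}]}}

```text
time: 9.5
tool_pos: [607.4, -97.7, 174.7]
tcp_rot: [0.697, 1.569, -0.328]
contact_force: [0.7, 0.3, 0.7]
grip_width: 18.5
```

```bash
python3 - <<'E'
from h import *
st()
im=imaging.capture('scene');cv2.imwrite('pics/sC.png',im)
crop('t',im,190,120,150,110,5.3,'pics/c5.png')
E
```

```text
t 9.5 pos [607.4 -97.7 174.7] yaw -58.75 x [ 0.002 -0.001 -1.   ] F [0.7 0.3 0.7] Mo [-0.05  0.01  0.04] w 18.5 q [-0.28  0.57  1.37 -0.    1.2   0.74]
```

View pics/c5.png

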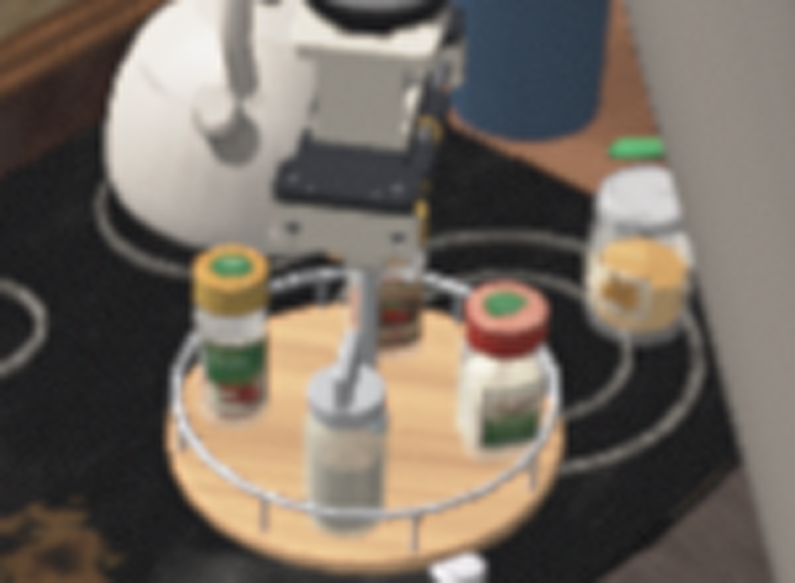

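{"method": "arm_command", "body": {"plan": [{"tx": 0, "ty": 0, "tz": 0, "wx": 0, "wy": 0, "wz": 0, "jaw": -0.71}, {"tx": 0, "ty": 0, "tz": 0, "wx": 0, "wy": 0, "wz": 0, "jaw": -0.71}]}}

```text
time: 9.75
tool_pos: [607.6, -98.2, 174.4]
tcp_rot: [0.41, 1.568, -0.615]
contact_force: [2.3, -3.0, 1.5]
grip_width: 13.4
```

{"method": "arm_command", "body": {"plan": [{"tx": 0, "ty": 0, "tz": 0, "wx": 0, "wy": 0, "wz": 0, "jaw": -0.75}, {"tx": 0, "ty": 0, "tz": 0, "wx": 0, "wy": 0, "wz": 0, "jaw": -1}, {"tx": 0, "ty": 0, "tz": 0, "wx": 0, "wy": 0, "wz": 0, "jaw": -1}]}}

```text
time: 10.05
tool_pos: [607.9, -98.7, 174.4]
tcp_rot: [0.404, 1.568, -0.622]
contact_force: [3.4, -4.9, 1.3]
grip_width: 11.6
```

```bash
python3 - <<'E'
from h import *
st()
E
```

```text
t 10.05 pos [607.9 -98.7 174.4] yaw -58.77 x [ 0.003 -0.002 -1.   ] F [ 3.4 -4.9  1.3] Mo [-0.65 -0.39 -0.02] w 11.6 q [-0.28  0.57  1.37 -0.    1.2   0.74]
```

{"method": "arm_command", "body": {"plan": [{"tx": 0, "ty": 0, "tz": 0.12, "wx": 0, "wy": 0, "wz": 0, "jaw": -1}, {"tx": 0, "ty": 0, "tz": 0, "wx": -0.06, "wy": 0, "wz": 0, "jaw": -1}, {"tx": 0, "ty": 0, "tz": 0, "wx": -0.06, "wy": 0, "wz": 0, "jaw": -1}, {"tx": 0, "ty": 0, "tz": 0, "wx": -0.06, "wy": 0, "wz": 0, "jaw": -1}, {"tx": 0, "ty": 0, "tz": 0, "wx": -0.06, "wy": 0, "wz": 0, "jaw": -1}, {"tx": 0, "ty": 0, "tz": 0, "wx": 0, "wy": 0, "wz": 0, "jaw": -1}]}}

```text
time: 10.65
tool_pos: [608.2, -99.0, 174.4]
tcp_rot: [0.264, 1.569, -0.52]
contact_force: [2.0, -2.6, 4.8]
grip_width: 11.7
```

```bash
python3 - <<'E'
from h import *
st()
E
```

```text
t 10.65 pos [608.2 -99.  174.4] yaw -44.95 x [ 0.002 -0.001 -1.   ] F [ 2.  -2.6  4.8] Mo [-0.44 -0.24  0.02] w 11.7 q [-0.29  0.57  1.37 -0.    1.2   0.5 ]
```

{"method": "arm_command", "body": {"plan": [{"tx": 0, "ty": 0, "tz": 0.05, "wx": -0.06, "wy": 0, "wz": 0, "jaw": -1}, {"tx": 0, "ty": 0, "tz": 0, "wx": -0.06, "wy": 0, "wz": 0, "jaw": -1}, {"tx": 0, "ty": 0, "tz": 0, "wx": -0.06, "wy": 0, "wz": 0, "jaw": -1}, {"tx": 0, "ty": 0, "tz": 0, "wx": -0.06, "wy": 0, "wz": 0, "jaw": -1}, {"tx": 0, "ty": 0, "tz": 0, "wx": -0.06, "wy": 0, "wz": 0, "jaw": -1}, {"tx": 0, "ty": 0, "tz": 0, "wx": -0.06, "wy": 0, "wz": 0, "jaw": -1}, {"tx": 0, "ty": 0, "tz": 0, "wx": 0, "wy": 0, "wz": 0, "jaw": -1}, {"tx": 0, "ty": 0, "tz": 0, "wx": 0, "wy": 0, "wz": 0, "jaw": -1}]}}

```text
time: 11.45
tool_pos: [608.6, -99.4, 174.4]
tcp_rot: [-0.03, 1.569, -0.458]
contact_force: [1.9, -3.6, 5.4]
grip_width: 11.7
```

```bash
python3 - <<'E'
from h import *
st()
im=imaging.capture('scene');cv2.imwrite('pics/sD.png',im)
crop('t',im,205,140,130,100,6,'pics/d1.png')
im=imaging.capture('top');cv2.imwrite('pics/tD.png',im)
crop('t',im,225,140,140,90,5.7,'pics/d2.png')
E
```

```text
t 11.45 pos [608.6 -99.4 174.4] yaw -24.49 x [ 0.002 -0.001 -1.   ] F [ 1.9 -3.6  5.4] Mo [-0.51 -0.45  0.06] w 11.7 q [-0.29  0.57  1.36 -0.    1.2   0.14]
```

View pics/d1.png

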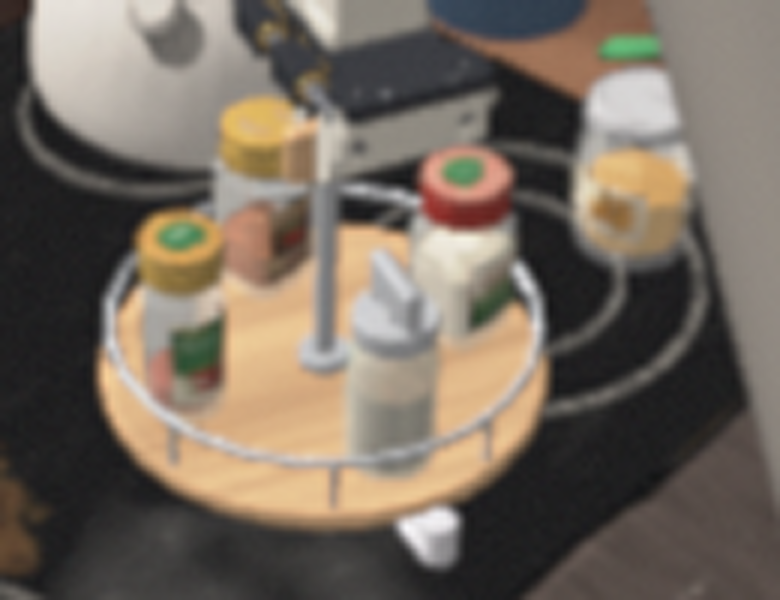

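View pics/d2.png

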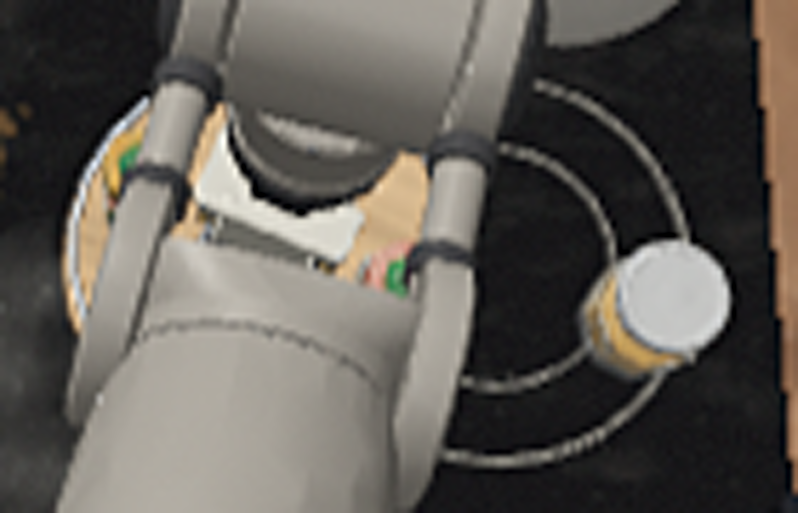

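```bash
python3 - <<'E'
from h import *
np.set_printoptions(precision=1,suppress=True)
A=np.array([608.6,-99.4])
C=lambda P:(proj('scene',P)+.4-[205,140])*6
def pt(r,a,z): a=np.radians(a);return [A[0]+r*np.cos(a),A[1]+r*np.sin(a),z]
print('axis z30,150,182',C([[*A,30],[*A,150],[*A,182]]))
for a in (154,156,158,160): print(a,'post top/bot',C([pt(127,a,26),pt(127,a,0)]).tolist(),'cap disc',C([pt(78,a,122)]),'jar bottom',C([pt(78,a,30)]))
im=cv2.imread('pics/sD.png')
crop('t',im,255,175,40,65,9,'pics/d3.png')
# tray centre by ellipse
hsv=cv2.cvtColor(cv2.imread('pics/scene0.png'),cv2.COLOR_BGR2HSV)
im0=cv2.imread('pics/top0.png');crop('t',im0,235,195,50,40,14,'pics/d4.png')
C=lambda P:(proj('top',P)+.4-[235,195])*14
for a in (154,156,158,160): print(a,'top post',C([pt(127,a,26),pt(127,a,0)]).tolist())
E
```

```text
axis z30,150,182 [[322.8 354.4]
 [326.5 169.1]
 [327.5 116. ]]
154 post top/bot [[424.57512598517474, 518.5459116541381], [422.4480643707743, 556.3195651635144]] cap disc [[389.7 307.3]] jar bottom [[383.9 449.1]]
156 post top/bot [[432.77153837121625, 516.0478091943868], [430.5411179743654, 553.8147707663156]] cap disc [[394.9 305.9]] jar bottom [[388.9 447.7]]
158 post top/bot [[440.80636002317044, 513.3526347115724], [438.47521983385445, 551.1124270115301]] cap disc [[399.9 304.3]] jar bottom [[393.7 446.1]]
160 post top/bot [[448.668409302751, 510.4650401902164], [446.23934934330157, 548.2171771334497]] cap disc [[404.9 302.7]] jar bottom [[398.5 444.4]]
154 top post [[278.98833196573975, 361.10958047137115], [275.8096302847609, 372.8311542920793]]
156 top post [[296.2712919479866, 368.76356567888126], [292.7187502618406, 380.32237777187504]]
158 top post [[313.8158788716763, 375.81491394367396], [309.88378049902997, 387.2236505262247]]
160 top post [[331.59958046643, 382.25416207408074], [327.2827214299559, 393.5257298799157]]
```

View pics/d3.png

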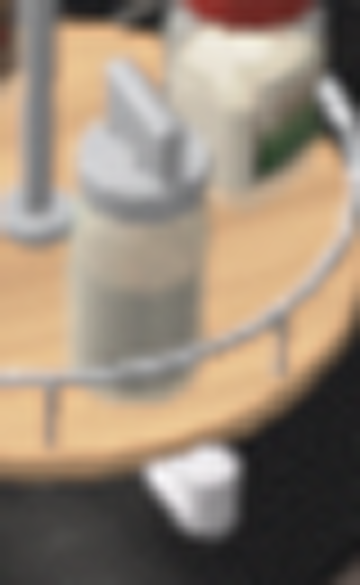

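View pics/d4.png

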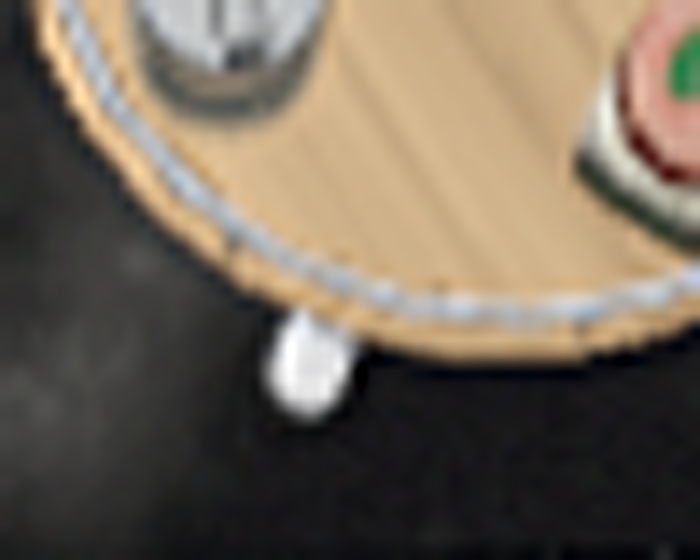

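```bash
python3 - <<'E'
from h import *
S=lambda l:[(205+x/6-.4,140+y/6-.4) for x,y in l]
A=np.array([608.6,-99.4])
# lid: green text centre / lid ellipse by masks
def lids(f):
    im=cv2.imread(f)[140:240,205:335]; h=cv2.cvtColor(cv2.resize(im,None,fx=6,fy=6,interpolation=cv2.INTER_CUBIC),cv2.COLOR_BGR2HSV)
    g=((h[...,0]>45)&(h[...,0]<85)&(h[...,1]>90)).astype(np.uint8)
    n,_,s,c=cv2.connectedComponentsWithStats(g)
    return [(c[i].round(1),s[i,4]) for i in range(1,n) if s[i,4]>200]
for f in('pics/scene0.png','pics/sC.png','pics/sD.png'): print(f,lids(f))
E
```

```text
pics/scene0.png [(array([698.8,  52.5]), np.int32(3081)), (array([178.9, 294.9]), np.int32(697))]
pics/sC.png [(array([630.6,  48. ]), np.int32(742)), (array([477. , 223.8]), np.int32(202)), (array([179.1, 297.5]), np.int32(644))]
pics/sD.png [(array([630. ,  48.1]), np.int32(718)), (array([461.7, 170.9]), np.int32(207)), (array([187.3, 238.7]), np.int32(245)), (array([195. , 360.7]), np.int32(345))]
```

```bash
python3 - <<'E'
from h import *
A=np.array([608.6,-99.4])
def spot(f,cx,cy):
    im=cv2.imread(f)[140:240,205:335]; L=cv2.resize(im,None,fx=6,fy=6,interpolation=cv2.INTER_CUBIC).astype(float)
    x0,y0=cx-32,cy-22; W=L[y0:y0+44,x0:x0+64]
    w=np.clip(W[...,1]-W[...,2]+10,0,None)   # G-R
    yy,xx=np.mgrid[:44,:64]; return x0+(w*xx).sum()/w.sum(), y0+(w*yy).sum()/w.sum()
S=lambda p:[(205+(p[0]+.5)/6-.5,140+(p[1]+.5)/6-.5)]
for f,g,r in(('pics/scene0.png',(174,180),(480,227)),('pics/sC.png',(174,180),(480,227)),('pics/sD.png',(182,236),(465,171))):
    G=spot(f,*g);Rr=spot(f,*r)
    a=onz('scene',S(G),134)[0];b=onz('scene',S(Rr),129)[0]
    d=a-b;print(f,np.round(G,1),np.round(Rr,1),a.round(1),b.round(1),'diag+90',np.degrees(np.arctan2(d[1],d[0]))+90, 'mid',((a+b)/2).round(1), [np.degrees(np.arctan2(*(p[:2]-A)[::-1])).round(2) for p in(a,b)])
E
```

```text
pics/scene0.png [172.  178.3] [479.  226.4] [674.7 -58.4 134. ] [ 540.6 -135.7  129. ] diag+90 119.93678007440477 mid [607.6 -97.1 131.5] [np.float64(31.79), np.float64(-151.93)]
pics/sC.png [171.7 181. ] [479.6 223.5] [673.2 -56.7 134. ] [ 541.8 -137.6  129. ] diag+90 121.62220079241489 mid [607.5 -97.2 131.5] [np.float64(33.45), np.float64(-150.21)]
pics/sD.png [180.8 236. ] [462.7 171. ] [639.5 -27.6 134. ] [ 574.9 -165.8  129. ] diag+90 154.93873033109344 mid [607.2 -96.7 131.5] [np.float64(66.71), np.float64(-116.92)]
```

{"method": "arm_command", "body": {"plan": [{"tx": 0, "ty": 0, "tz": 0.05, "wx": -0.037, "wy": 0, "wz": 0, "jaw": -1}, {"tx": 0, "ty": 0, "tz": 0, "wx": 0, "wy": 0, "wz": 0, "jaw": -1}, {"tx": 0, "ty": 0, "tz": 0, "wx": 0, "wy": 0, "wz": 0, "jaw": -1}, {"tx": 0, "ty": 0, "tz": 0, "wx": 0, "wy": 0, "wz": 0, "jaw": -1}]}}

```text
time: 11.95
tool_pos: [608.7, -99.4, 174.4]
tcp_rot: [-0.169, 1.569, -0.559]
contact_force: [1.2, -3.6, 5.4]
grip_width: 11.9
```

```bash
python3 - <<'E'
from h import *
st()
im=imaging.capture('scene');cv2.imwrite('pics/sE.png',im)
crop('t',im,205,140,130,100,6,'pics/e1.png')
f='pics/sE.png'
A=np.array([608.6,-99.4])
def spot(f,cx,cy):
    im=cv2.imread(f)[140:240,205:335]; L=cv2.resize(im,None,fx=6,fy=6,interpolation=cv2.INTER_CUBIC).astype(float)
    x0,y0=cx-32,cy-22; W=L[y0:y0+44,x0:x0+64]
    w=np.clip(W[...,1]-W[...,2]+10,0,None)
    yy,xx=np.mgrid[:44,:64]; return x0+(w*xx).sum()/w.sum(), y0+(w*yy).sum()/w.sum()
S=lambda p:[(205+(p[0]+.5)/6-.5,140+(p[1]+.5)/6-.5)]
G=spot(f,183,240);Q=spot(f,463,167)
a=onz('scene',S(G),134)[0];b=onz('scene',S(Q),129)[0];d=a-b
print(G,Q,'diag+90',np.degrees(np.arctan2(d[1],d[0]))+90)
E
```

```text
t 11.95 pos [608.7 -99.4 174.4] yaw -22.35 x [ 0.001 -0.001 -1.   ] F [ 1.2 -3.6  5.4] Mo [-0.45 -0.25  0.07] w 11.9 q [-0.29  0.57  1.36 -0.    1.21  0.1 ]
(np.float64(182.97571499570776), np.float64(239.6077576469525)) (np.float64(459.54937692986323), np.float64(167.83576863696516)) diag+90 157.20683046376251
```

View pics/e1.png

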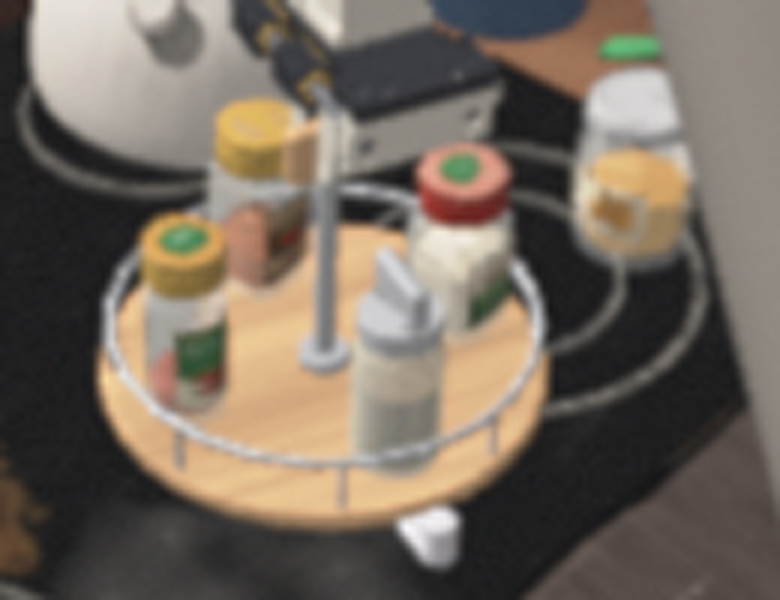

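```bash
python3 - <<'E'
from h import *
A=np.array([608.6,-99.4]); a=np.radians(157.5);u=np.array([np.cos(a),np.sin(a)])
im=cv2.imread('pics/sE.png');B=cv2.resize(im[170:225,255:290],None,fx=10,fy=10,interpolation=cv2.INTER_CUBIC)
c=A+78*u
for op,col in((0,(0,0,255)),(0.1,(0,255,0))):
    v=np.array([np.cos(a+op),np.sin(a+op)]);n=np.array([-v[1],v[0]])
    P=[[*(c+21*s*v+5*t*n),146] for s,t in((1,1),(1,-1),(-1,-1),(-1,1))]
    q=(proj('scene',P)+.5-[255,170])*10
    cv2.polylines(B,[q.astype(int)],True,col,1)
cv2.imwrite('pics/e2.png',B)
E
```

```text
(no output)
```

View pics/e2.png

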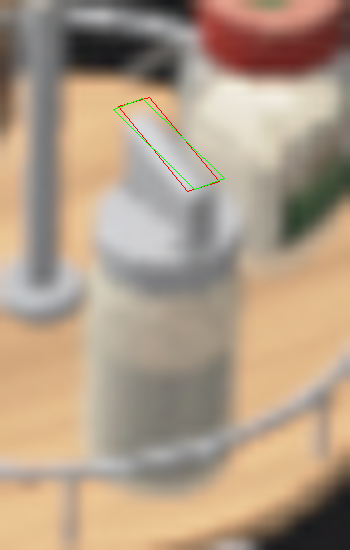

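```bash
python3 - <<'E'
from h import *
st(); print(bot.close_job())
E
```

```text
t 12.0 pos [608.7 -99.4 174.4] yaw -22.35 x [ 0.001 -0.001 -1.   ] F [ 1.3 -3.5  6.8] Mo [-0.46 -0.28  0.14] w 11.9 q [-0.29  0.57  1.36 -0.    1.21  0.1 ]
the job is handed in; nothing more can be done
None
```

I tightened the cap, turned the carousel about 36° by its middle handle until the jar stood behind the post, and handed the job in at 12.0 s with the handle still gripped. The hand-in gave no verdict.

- **Cap:** I turned it about 64° clockwise. The turning moment then rose to about 0.49 N m, which I took as the stop. In the last picture the bar points at the middle handle.
- **Carousel while tightening:** the lid positions measured before and after suggest it moved about 1.7°. Comparing the lids by eye showed no movement, so that figure is close to what the pictures can resolve.
- **Final position:** the gripper puts the jar at a bearing of 157.65° and the lids in the picture put it at 157.2°. The post is at about 157.5°, give or take 0.5°.
- **Force and surroundings:** every force reading I took stayed under 10 N. I saw no contact with the honey jar or the kettle. I did not check the small tin separately.

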